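# Hang the top nested pail up to drip dry

## Task

Rinsed pails have been left nested: swing up the wire handle of the top pail, lift that pail straight out of the pile by its handle, and hang it by the handle across both prongs of the forked hook on the stand, over the drip dish, so that it hangs upright and still. The hook may be clamped anywhere on its rod, so lower the pail gently, feel for the hook taking its weight before you let go, and do not drop or ram it onto the hook. Leave the other two pails, the tube rack, the tip box and the bottle where they are.

Things in the scene. Friction and masses are not known exactly. Their poses are not given: they have to be found in the camera images.
- top_pail: Uppermost of three nested white pails, 200 g x 0.7 to 1.4. Origin: centre of its foot, z up its axis. Tapered, 84 mm across at foot, 116 mm at rim, 80 mm tall, wall 2.5 mm; a ring 124 mm across, 52 to 58 mm up, sits on the rim of the pail below. Ears at y = +-60 mm carry the wire handle, which pivots about the pail's y axis 66 mm above the foot.
- top_bail (a joint): Angle of the top pail's U-shaped handle, 6 mm steel wire, 45 g: 0 upright; 1.5 lying out almost level on the pail's +x side at its stop, where it starts; range -1.5 to 1.5. Swings freely, falls back if let go. Its straight crossbar (100 mm long, along the pail's y) is 100 mm from the pivot axis: upright, its centre line is 166 mm above the foot, 86 mm above the rim.
- top_grip: Grey grip sleeve, 12 mm thick, 44 mm long, at the middle of the top pail's handle crossbar, turning freely on the wire. Origin: its centre, on the crossbar's centre line; y along the sleeve. Lying out it leaves about 32 mm free between itself and the pail's ring. The handles of the other two pails lie out on other sides, over 1.2 rad round.
- mid_pail: The same kind of pail, second in the pile, its foot 28 mm below the top one's; stays. Origin: centre of its foot.
- bottom_pail: The same kind of pail at the bottom of the pile, standing on the bench; stays. Origin: centre of its foot.
- stand: Fixed retort stand: base plate 215 x 140 x 12 mm, white drip dish on it, steel rod 12 mm thick and 350 mm high at x = +112 mm. Origin: on the bench right under the hook's cradle; x points from there to the rod, z up. A forked hook of 8 mm wire is clamped to the rod and points to -x.
- hook_foot (a point): Point on the bench under the hook's cradle; axes as the stand's. Hook: two prongs at y = +-36 mm (64 mm free between), joined at x = +78 mm; each falls 12 mm to a cradle, level from x = +14 to -8 mm, then turns up to a tip at x = -24 mm, 20 mm higher (wire centre lines). Hook height is NOT reported: cradle centre line is fixed 240 to 275 mm above the bench.
- rod_top (a point): Top of the stand's rod. The handle must come from the tip side, moving along the stand's +x towards the rod, crossbar along the stand's y and above the tips, the pail's rim below the prongs; then be lowered. Lying in the cradle, the crossbar's centre line is 7 mm above the cradle's. The fingers holding the grip fit between the prongs.
- tube_rack: Bystander: low blue tube rack with a few tubes, 75 x 135 mm, 30 mm tall (tubes to 47 mm). Origin: centre of its underside.
- tip_box: Bystander: clear pipette-tip box with yellow tips, 85 x 122 mm, 60 mm tall. Origin: centre of its underside.
- reagent_bottle: Bystander: amber bottle with white cap, 80 mm across, 185 mm tall. Origin: centre of its underside.
There are look-alikes about, which are no part of the job. What is shaped like the top_pail but orange is not meant. What is shaped like the mid_pail but pink or red is not meant.

How it is judged:
By the outcome, as a careful person would: the job done as asked, in the order asked, and still so for the second after the job is handed in, with the robot touching nothing.
It also fails if it takes over 72 s, if anything falls off the work surface, if the arm or the gripper's body presses on something with over 40 N, if the wrist force passes 120 N, or if a joint passes its speed limit or range.

## Robot

A 7-joint arm with a two-finger parallel gripper is mounted at the origin on the work surface. World frame = base frame: x ahead of the robot, y to its left, z up, the work surface at z = 0. Lengths are in mm, angles in rad, forces in N, time in s.
With the tool pointing down it reaches from about 425 to 975 mm from the base axis. Payload 16.7 kg.
Tool frame: the origin (TCP) lies at the very end of the fingers, on their centre line; the grasp point (between the pads) lies arm.grasp_offset behind it (arm.grasp_offset is the distance from the TCP to the grasp point, in mm); z points along the fingers, y is the line along which they close (so a half turn about z gives the same grasp; the last joint's range is limited). The gripper opens to 85 mm and grips with 20 to 120 N. Pads are 22 mm wide; open, the fingers measure 114 mm over their backs; the gripper's body (76 mm by 85 mm) begins 54 mm behind the grasp point. The pads swing forward as they close: fully open they stand 13 mm farther back than shut.
Start: joints at [-1.337, 0.426, 0.074, 1.606, -0.034, 1.111, -0.067], TCP at [252.127, 626.105, 231.302] pointing down, gripper open.
Joint ranges: [-2.85, 2.85], [-0.5, 2.14], [-1.23, 1.37], [0.21, 2.46], [-1.02, 4.16], [0.16, 2.05], [-2.73, 2.73]. Speed limits (rad/s): [1.89, 1.89, 2.39, 2.39, 3.01, 3.01, 3.01].

## Interface

Orientations are given as a rotation vector (axis times angle).
In Python, from cell import arm gives the robot as it stands. The module is installed in compiled form; this text tells all that it offers.
- The arm moves only by the shell command python3 -m creep 'ROWS' [FORCE]. ROWS is JSON, a list that holds one entry, the list of rows, each a list of 7 numbers: the shift along the world's x, y, z normalised to -1 to 1, where 1 is 0.15 m, then the turn, a rotation vector about the world's x, y, z normalised to -1 to 1, where 1 is pi rad, then the gripper command: -1 is fully open, 1 is shut, values between are in proportion. In form: [[[dx, dy, dz, ax, ay, az, gripper], ...]]. A call has 1 to 8 rows; each row shifts and turns the commanded pose from where the row before left it; what a row does not reach is not made up. A row lasts 1/8 s, in which the tool goes at most 62.5 mm and 10.7 degrees, less where a joint would pass 70% of its speed; a pose out of reach is approached as far as the arm can. A call with a number of a shift or a turn outside -1 to 1 is refused whole. A call with a gripper value outside its range is refused whole. The fingers move at their own pace and stop on an object; FORCE is the grip in N (left out, the last holds). Time passes only in rows, so rows that do not move let the fingers close. It gives the time, the measured TCP pose, the force, the opening and the grip force at its end, in the units of the state.
- arm.sense(): the state, without advancing time (a new reading comes with each control period).
- arm.camera(name): name is "scene" or "top" or "wrist"; returns the picture (384x512x3 uint8, red, green, blue); there is no depth.
- arm.get_calibration(name): a dict with "K" (3x3 intrinsics, pixels), "R" (3x3) and "t" (3): a world point X has camera coordinates R X + t. Camera axes: x right, y down, z forward; pixel columns grow to the right and rows downward; lengths in mm; the calibration is good to about 2 mm. A picture is of the moment at which its call begins: read the wrist's pose just before it. get_calibration takes no time and is no camera call; for the wrist camera it gives the pose at the moment of the call.
- arm.hand_in(): hands the job in; it is judged then, once.
The state is a dict: "time_s": time; "qpos": joint angles; "joint_velocities": joint speeds; "effort": joint torques, N m; "tool_pos": TCP position; "tool_rot": TCP orientation; "contact_force": force on the tool from outside, world axes, zero at the start; "torque": the same for the moment, N m; "finger_gap": opening from 0.0 (shut) to 1.0 (fully open); "grip_force": force on a finger pad.
Only numpy, scipy, OpenCV 4.12 (cv2) and the standard library are available. Lean on these libraries where they do the work, as an engineer would, in place of code of your own. Each camera call takes 0.05 s, during which the arm holds its last target. There are 200 camera calls.

## Working session

There is one attempt and no reset: what is moved stays moved. The work goes in short steps, Python scripts to look and compute and a shell command to move; the robot and the scene stay as the last step left them, time stands still between calls to the robot, and variables do not carry over. Pictures are saved under pics/ and viewed, at most 10 in all, crops included, and the job is handed in when it is done.

```bash
mkdir -p pics; python3 - <<'E'
from cell import arm
import cv2,json,numpy as np
s=arm.sense();print({k:np.round(v,3).tolist() for k,v in s.items()},arm.grasp_offset)
for n in("scene","top"):
    im=arm.camera(n);cv2.imwrite(f"pics/{n}0.png",im[:,:,::-1])
    c=arm.get_calibration(n);print(n,{k:np.round(v,4).tolist() for k,v in c.items()})
E
```

```text
{'time_s': 0.0, 'qpos': [-1.337, 0.427, 0.074, 1.607, -0.034, 1.111, -0.067], 'joint_velocities': [-0.0, -0.002, 0.0, 0.001, -0.0, -0.001, -0.002], 'effort': [-0.002, -94.985, 3.758, -46.349, 0.019, 0.01, -0.0], 'tool_pos': [251.991, 625.723, 230.603], 'tool_rot': [-0.598, -3.084, 0.002], 'contact_force': [-0.705, -0.391, -0.055], 'torque': [-0.027, 0.031, 0.06], 'grip_force': 0.0, 'finger_gap': 0.999} 18.700000000000003
scene {'K': [[421.3785, 0.0, 257.6018], [0.0, 421.3785, 186.7795], [0.0, 0.0, 1.0]], 'R': [[-0.7259, 0.6878, -0.0026], [0.5638, 0.5929, -0.5751], [-0.394, -0.4189, -0.8181]], 't': [389.5417, -168.5745, 1702.3167]}
top {'K': [[357.5223, 0.0, 256.3449], [0.0, 357.5223, 190.1552], [0.0, 0.0, 1.0]], 'R': [[0.0766, -0.9971, -0.0016], [-0.969, -0.0741, -0.2358], [0.235, 0.0196, -0.9718]], 't': [-23.3, 579.3405, 1378.3473]}
```

View pics/scene0.png

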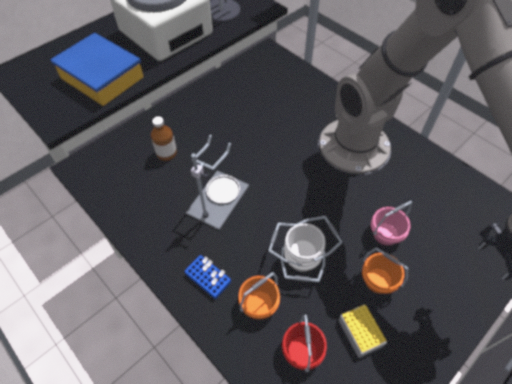

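View pics/top0.png

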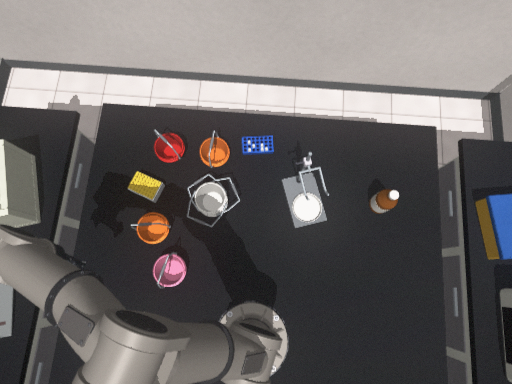

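The scene view shows a white pail pile at (303,243), the stand hook at (212,155), the rod at (200,180). The top view has the pile at (210,198) and the hook at (315,180). Look-alikes are orange pails at (260,297) and (383,272), pink at (390,225) and red at (304,346); all of them are the wrong colour, so I choose the white pile. One close crop comes next to tell its three handles apart.

```bash
python3 - <<'E'
import cv2,numpy as np
a=cv2.imread("pics/scene0.png");b=cv2.imread("pics/top0.png")
def cr(im,x,y,w,h):
    c=cv2.resize(im[y:y+h,x:x+w],(400,300),interpolation=cv2.INTER_CUBIC)
    s=400/w
    for u in range(x-x%10+10,x+w,10): cv2.putText(c,str(u),(int((u-x+.5)*s)-10,8),0,.3,(0,255,255));cv2.line(c,(int((u-x+.5)*s),10),(int((u-x+.5)*s),16),(0,255,255))
    for v in range(y-y%10+10,y+h,10): cv2.putText(c,str(v),(0,int((v-y+.5)*s)+3),0,.3,(0,255,255));cv2.line(c,(22,int((v-y+.5)*s)),(28,int((v-y+.5)*s)),(0,255,255))
    return c
o=np.vstack([np.hstack([cr(a,256,206,100,75),cr(b,172,164,80,60)]),np.hstack([cr(a,170,125,100,75),cr(b,264,144,80,60)])])
cv2.imwrite("pics/crop1.png",o)
E
```

```text
(no output)
```

View pics/crop1.png

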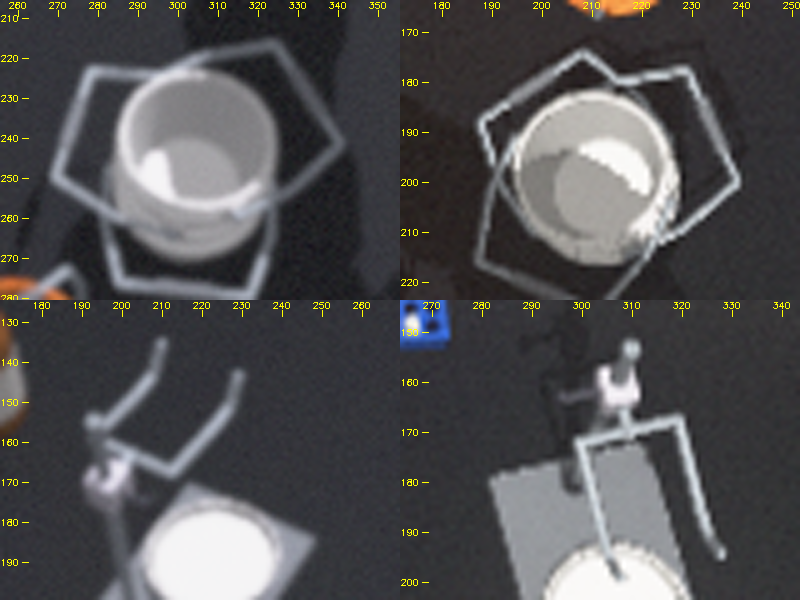

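The pile shows three handles. In the scene crop they are left (278,223)-(268,250), right (325,216)-(341,242) and bottom (286,278)-(318,280). I'll triangulate all three to see which is highest, along with the hook tips, rod top and rim.

```bash
cat > h.py <<'E'
from cell import arm
import cv2,numpy as np
C={n:arm.get_calibration(n) for n in("scene","top")}
def ray(c,p):
    K,R,t=(np.array(c[k]) for k in"KRt"); d=R.T@np.linalg.inv(K)@[p[0],p[1],1]; return -R.T@t,d/np.linalg.norm(d)
def plane(c,p,z):
    o,d=ray(c,p);return o+d*(z-o[2])/d[2]
def tri(c1,p1,c2,p2):
    A=np.zeros((3,3));b=np.zeros(3);rs=[ray(c1,p1),ray(c2,p2)]
    for o,d in rs: M=np.eye(3)-np.outer(d,d);A+=M;b+=M@o
    X=np.linalg.solve(A,b);return X,[np.linalg.norm(np.cross(X-o,d)) for o,d in rs]
def proj(c,X):
    p=np.array(c["K"])@(np.array(c["R"])@X+c["t"]);return p[:2]/p[2]
E
python3 - <<'E'
from h import *
np.set_printoptions(precision=1,suppress=True)
P={"L1":((278.3,223.5),(239.6,200.4)),"L1b":((278.3,223.5),(230,177.6)),"L2":((269,250),(230,177.6)),
"R1":((325,216.5),(214,224)),"R2":((341.5,242),(188,217)),"B1":((286,278),(209,174)),"B2":((318.5,279.5),(188,189)),
"tipS1":((210,136),(326.5,194)),"tipS2":((229,143.5),(307,199)),"rod":((193,155.),(310,153))}
P["join1"]=((196,156),(319.5,168));P["join2"]=((212,168),(300,172))
for k,(a,b) in P.items(): X,e=tri(C["scene"],a,C["top"],b);print(k,X,e[0])
# rim/floor ellipses of white pail in both views
for n,box in(("scene",(280,215,330,275)),("top",(190,178,230,220))):
    im=arm.camera(n);x0,y0,x1,y1=box;s=im[y0:y1,x0:x1].astype(int)
    m=((s.min(2)>95)&(s.max(2)-s.min(2)<40)).astype(np.uint8)
    m=cv2.morphologyEx(m,cv2.MORPH_OPEN,np.ones((3,3)))
    c=max(cv2.findContours(m,0,1)[0],key=cv2.contourArea);print(n,cv2.boundingRect(c),(x0,y0),cv2.minEnclosingCircle(c))
im=arm.camera("top");m=(im.min(2)>215).astype(np.uint8);m[:, :280]=0;m[:,345:]=0;m[:185]=0
c=max(cv2.findContours(m,0,1)[0],key=cv2.contourArea);e=cv2.fitEllipse(c);print("dish",e,plane(C["top"],e[0],22))
# rim ellipse centre guesses
X,e=tri(C["scene"],(303.5,231),C["top"],(210.5,197));
print("L mid rim z guess: scene ctr plane",[plane(C["scene"],(305,239),z) for z in(136,)],[plane(C["top"],(211,196.5),136)])
E
```

```text
L1 [524.8  84.2  99.7] 1.5228706687932623
L1b [579.2 123.9 216.6] 7.543850738711549
L2 [614.2 131.2  99.7] 2.2270940893595026
R1 [416.1 176.3 132.9] 8.402388371624324
R2 [439.8 274.8 122.7] 2.538666281286671
B1 [631.5 223.2  65.6] 3.6466330507590565
B2 [562.4 298.6  69.5] 1.2144818523538186
tipS1 [ 533.2 -224.5  281.9] 0.5620788841629609
tipS2 [ 510.2 -158.3  282.4] 0.2734393171347525
rod [ 651.2 -151.9  349.7] 1.0664586680177524
join1 [ 620.7 -193.3  284.1] 3.919307083647045
join2 [ 607.4 -130.1  269.4] 1.196999733395236
scene (0, 4, 45, 52) (280, 215) ((18.749515533447266, 28.28529930114746), 28.365718841552734)
top (3, 4, 35, 35) (190, 178) ((20.255813598632812, 21.76744270324707), 18.53550910949707)
dish ((306.2584228515625, 207.1358642578125), (25.245952606201172, 26.267139434814453), 135.85972595214844) [ 534.5 -189.4   22. ]
L mid rim z guess: scene ctr plane [array([519.1, 195.4, 136. ])] [array([525. , 191.4, 136. ])]
```

The right-hand handle is highest (about 125 mm; the others are about 100 and 68 mm), so it belongs to the top pail. The tips sit at z≈282, which puts the cradle at about 262. I'll move over the grip and check it with the wrist camera.

```bash
python3 - <<'E'
from h import *
np.set_printoptions(precision=1,suppress=True)
a=plane(C["scene"],(325,216.5),129);b=plane(C["scene"],(341.5,242),129);print(a,b,(a+b)/2,np.linalg.norm(a-b))
d=(b-a)/np.linalg.norm(b-a);r=np.array([-d[1],d[0],0]);print("normal",r,np.degrees(np.arctan2(r[1],r[0])))
print(plane(C["top"],(188,217),129))
E
python3 -m creep '[[[0.2,-0.35,0.1,0,0,-0.055,-0.3],[0.2,-0.35,0.1,0,0,-0.055,-0.3],[0.2,-0.35,0,0,0,-0.055,-0.3],[0.2,-0.35,0,0,0,-0.055,-0.3],[0.2,-0.35,0,0,0,-0.055,-0.3],[0.2,-0.35,0,0,0,-0.055,-0.3],[0,-0.2,0,0,0,-0.055,-0.3],[0,0,0,0,0,-0.055,-0.3]]]' 25
```

```text
[409.2 182.1 129. ] [441.6 278.3 129. ] [425.4 230.2 129. ] 101.52158705668839
normal [-0.9  0.3  0. ] 161.3921840252491
[440.2 271.3 129. ]
time_s: 1.25
tool_pos: [432.7, 278.5, 261.6]
tool_rot: [-2.436, -1.984, -0.0]
contact_force: [-0.6, 0.8, 0.3]
finger_gap: 0.653
grip_force: 0.0
```

```bash
python3 -m creep '[[[0,-0.15,0,0,0,-0.039,0.2],[0,0,0,0,0,0,0.2],[0,0,0,0,0,0,0.2]]]'; python3 - <<'E'
from h import *
np.set_printoptions(precision=1,suppress=True)
c=arm.get_calibration("wrist");im=arm.camera("wrist")
print(-np.array(c["R"]).T@c["t"],proj(c,np.array([425.4,230.2,129])),proj(c,np.array([409.2,182,129])),proj(c,np.array([441,276,129])))
cv2.imwrite("pics/w1.png",im[:,:,::-1]);np.savez("w1.npz",im=im,**c)
E
```

```text
time_s: 1.62
tool_pos: [432.1, 259.1, 261.4]
tool_rot: [-2.542, -1.845, -0.001]
contact_force: [-0.1, 0.0, 0.8]
finger_gap: 0.404
grip_force: 0.0
[458.2 338.4 404.1] [262.1 208.4] [261.5 257.4] [262.9 156.5]
```

View pics/w1.png

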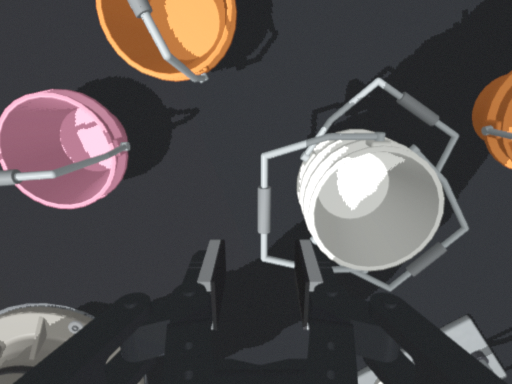

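The wrist view confirms the top pail's handle: its crossbar runs (264,156)-(264,258) with the sleeve at (264,210), and its arms reach the top pail's ears. I'll cast the corners onto z=129.

```bash
python3 - <<'E'
from h import *
np.set_printoptions(precision=1,suppress=True)
c=np.load("w1.npz")
g=(c["im"]).astype(int)
for r in (170,210,245): 
    row=g[r,245:285].sum(1);i=np.where(row>200)[0];print(r,i.min()+245,i.max()+245)
col=g[180:245,264].sum(1);print(col.tolist())
P=[plane(c,p,129) for p in((264,157),(264,258),(264,210))];print(P,np.linalg.norm(P[0]-P[1]))
d=P[0]-P[1];print("crossbar deg",np.degrees(np.arctan2(d[1],d[0])))
print("rim ctr",plane(c,(370,205),136))
E
```

```text
170 260 268
210 257 270
245 260 267
[692, 691, 690, 692, 689, 689, 684, 628, 467, 509, 547, 553, 553, 550, 553, 553, 553, 556, 552, 553, 550, 552, 550, 552, 551, 553, 549, 549, 553, 550, 549, 551, 550, 548, 549, 549, 550, 550, 550, 547, 547, 548, 545, 542, 547, 545, 544, 545, 544, 544, 544, 542, 542, 556, 646, 674, 675, 677, 677, 675, 675, 674, 674, 671, 671]
[array([441.8, 275.3, 129. ]), array([411.3, 180.6, 129. ]), array([426.6, 228.2, 129. ])] 99.45155562255094
crossbar deg 72.16282707548227
rim ctr [518.1 206.4 136. ]
```

```bash
python3 -m creep '[[[-0.037,-0.204,0,0,0,0,0.2],[0,0,-0.2,0,0,0,0.2],[0,0,-0.2,0,0,0,0.2],[0,0,-0.2,0,0,0,0.2],[0,0,-0.2,0,0,0,0.2],[0,0,-0.1,0,0,0,0.2],[0,0,-0.1,0,0,0,0.2],[0,0,0,0,0,0,0.2]]]'; python3 - <<'E'
from h import *
cv2.imwrite("pics/w2.png",arm.camera("wrist")[:,:,::-1])
E
```

```text
time_s: 2.68
tool_pos: [426.4, 228.0, 110.8]
tool_rot: [2.544, 1.843, -0.002]
contact_force: [-0.1, 0.8, -0.5]
finger_gap: 0.401
grip_force: 0.0
```

View pics/w2.png

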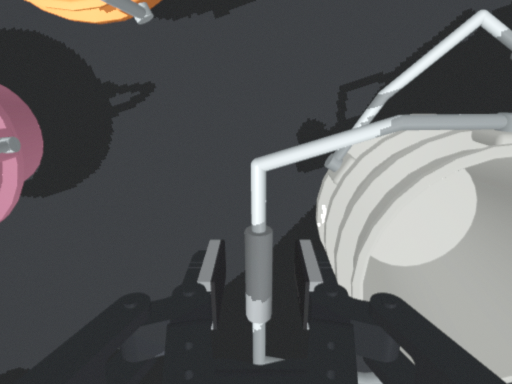

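The sleeve at (259,275) is centred between the pads, at (212,270) and (312,270). Closing now.

```bash
python3 -m creep '[[[0,0,0,0,0,0,1],[0,0,0,0,0,0,1],[0,0,0,0,0,0,1],[0,0,0,0,0,0,1]]]' 40
```

```text
time_s: 3.22
tool_pos: [426.8, 228.3, 111.6]
tool_rot: [-2.544, -1.843, -0.001]
contact_force: [1.1, 1.0, 2.9]
finger_gap: 0.121
grip_force: 39.2
```

```bash
python3 -m creep '[[[0.022,-0.007,0.131,0,0,0,1],[0.046,-0.015,0.124,0,0,0,1],[0.069,-0.022,0.112,0,0,0,1],[0.088,-0.028,0.095,0,0,0,1],[0,0,0,0,0,0,1]]]'
```

```text
time_s: 3.85
tool_pos: [461.6, 217.0, 181.6]
tool_rot: [-2.545, -1.842, -0.002]
contact_force: [-2.8, 0.3, 2.8]
finger_gap: 0.126
grip_force: 39.5
```

```bash
python3 -m creep '[[[0.105,-0.034,0.075,0,0,0,1],[0.117,-0.038,0.052,0,0,0,1],[0.124,-0.040,0.027,0,0,0,1],[0.063,-0.020,0.003,0,0,0,1],[0,0,0,0,0,0,1],[0,0,0,0,0,0,1]]]'; python3 - <<'E'
from h import *
a=arm.camera("scene")[150:290,230:370,::-1];b=arm.camera("top")[150:240,160:250,::-1]
cv2.imwrite("pics/s3.png",np.hstack([cv2.resize(a,(400,400)),cv2.resize(b,(400,400))]))
E
```

```text
time_s: 4.6
tool_pos: [522.7, 197.1, 204.7]
tool_rot: [2.544, 1.842, 0.002]
contact_force: [-0.9, -1.2, 11.6]
finger_gap: 0.122
grip_force: 40.5
```

View pics/s3.png

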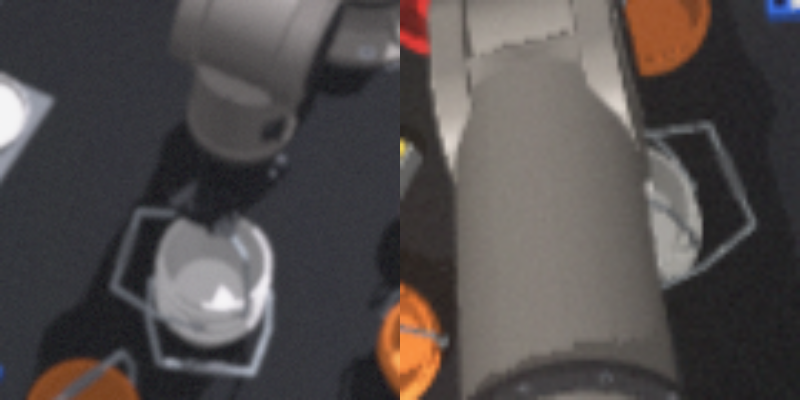

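The handle is upright in the grip (scene crop, (240,245)). I'll lift straight up slowly and watch the force.

```bash
python3 -m creep '[[[0,0,0.02,0,0,0,1],[0,0,0.03,0,0,0,1],[0,0,0.04,0,0,0,1],[0,0,0,0,0,0,1]]]' 60;python3 -m creep '[[[0,0,0.06,0,0,0,1],[0,0,0.1,0,0,0,1],[0,0,0.1,0,0,0,1],[0,0,0.1,0,0,0,1],[0,0,0.1,0,0,0,1],[0,0,0.1,0,0,0,1],[0,0,0,0,0,0,1],[0,0,0,0,0,0,1]]]'; python3 - <<'E'
from h import *
a=arm.camera("scene")[120:290,200:370,::-1];b=arm.camera("wrist")[:,:,::-1]
cv2.imwrite("pics/s4.png",np.hstack([cv2.resize(a,(400,400)),cv2.resize(b,(400,400))]))
E
```

```text
time_s: 5.2
tool_pos: [521.8, 197.5, 218.1]
tool_rot: [-2.544, -1.843, -0.001]
contact_force: [-0.8, 0.6, -2.9]
finger_gap: 0.116
grip_force: 58.4
time_s: 6.2
tool_pos: [521.5, 197.4, 301.2]
tool_rot: [-2.544, -1.843, 0.001]
contact_force: [0.1, 0.1, -2.1]
finger_gap: 0.119
grip_force: 58.5
```

View pics/s4.png

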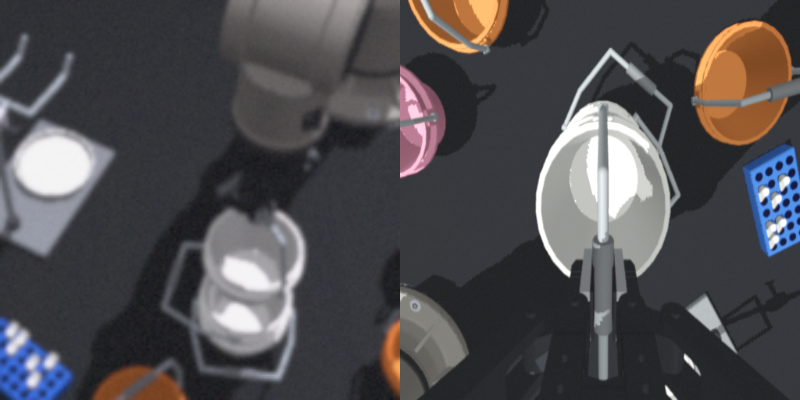

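The top pail is out and hanging from the grip, with both other pails left in place (left half of the picture, (245,310)). Carrying it to the tip side of the hook.

```bash
python3 -m creep '[[[-0.026,-0.05,0.02,0,0,0,1],[-0.026,-0.1,0.02,0,0,0.0165,1],[-0.026,-0.18,0.02,0,0,0.0165,1],[-0.026,-0.22,0,0,0,0.0165,1],[-0.026,-0.25,0,0,0,0.0165,1],[-0.026,-0.25,0,0,0,0.0165,1],[-0.026,-0.25,0,0,0,0.0165,1],[-0.026,-0.25,0,0,0,0.0165,1]]]'; python3 -m creep '[[[-0.026,-0.25,0,0,0,0.0165,1],[-0.026,-0.25,0,0,0,0.0165,1],[-0.026,-0.22,0,0,0,0.0165,1],[-0.026,-0.18,0,0,0,0.0165,1],[-0.026,-0.15,0,0,0,0.0165,1],[-0.026,-0.1,0,0,0,0,1],[0,0,0,0,0,0,1],[0,0,0,0,0,0,1]]]'; python3 -m creep '[[[0,0,0,0,0,0,1],[0,0,0,0,0,0,1],[0,0,0,0,0,0,1],[0,0,0,0,0,0,1],[0,0,0,0,0,0,1],[0,0,0,0,0,0,1]]]'; python3 - <<'E'
from h import *
c=arm.get_calibration("wrist");im=arm.camera("wrist");np.savez("w5.npz",im=im,**c)
a=arm.camera("scene")[90:230,150:290,::-1]
cv2.imwrite("pics/s5.png",np.hstack([cv2.resize(a,(288,384)),im[:,:,::-1]]))
E
```

```text
time_s: 7.3
tool_pos: [489.8, -36.8, 310.7]
tool_rot: [-2.168, -2.273, -0.0]
contact_force: [0.7, -0.3, -2.6]
finger_gap: 0.112
grip_force: 58.5
time_s: 8.3
tool_pos: [467.0, -207.0, 310.6]
tool_rot: [-1.858, -2.533, -0.0]
contact_force: [0.2, -0.4, -3.1]
finger_gap: 0.114
grip_force: 58.7
time_s: 9.05
tool_pos: [467.1, -207.6, 310.6]
tool_rot: [-1.858, -2.533, 0.0]
contact_force: [-0.7, 0.3, -3.0]
finger_gap: 0.116
grip_force: 58.7
```

View pics/s5.png

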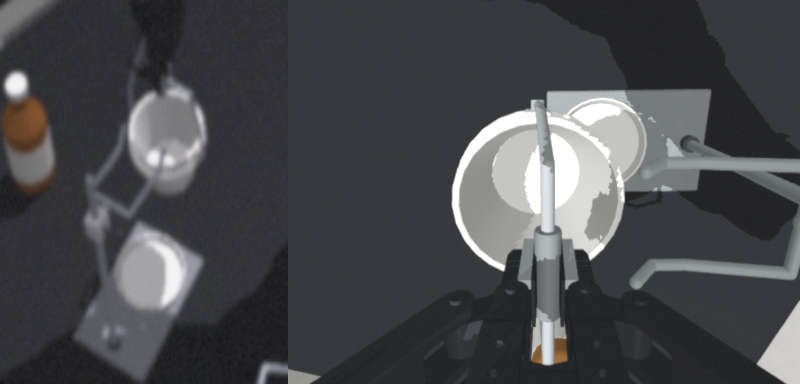

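The pail hangs upright and aligned; in the wrist image the hook tips are at (362,172) and (349,282). I'll check them against the triangulated stand.

```bash
python3 - <<'E'
from h import *
np.set_printoptions(precision=1,suppress=True)
c=np.load("w5.npz");T=[[532,-225,282],[510.5,-158,282]]
for t in T: print(proj(c,np.array(t,float)))
a=plane(c,(362,173),282);b=plane(c,(348,282),282);print(a,b,np.linalg.norm(a-b),np.degrees(np.arctan2(*(b-a)[1::-1])))
for p,q in (((362,173),(326.5,194)),((348,282),(307,199))): print(tri(c,p,C["top"],q))
for p,q in (((362,173),(210,136)),((348,282),(229,143.5))): print(tri(c,p,C["scene"],q))
X=plane(c,(258,145),329);print("bar",X,plane(c,(258,290),329),np.round(arm.sense()["contact_force"],2))
E
```

```text
[351.2 281.9]
[362.2 172.1]
[ 510.6 -158.5  282. ] [ 530.1 -225.7  282. ] 69.92825237496531 -73.78830647937801
(array([ 558. , -211.3,  170.8]), [np.float64(32.399702817662934), np.float64(32.39970281766291)])
(array([ 472.2, -146.9,  412. ]), [np.float64(9.833890497767129), np.float64(9.83389049776707)])
(array([ 527.5, -184.2,  291.3]), [np.float64(32.06481175501177), np.float64(32.064811755011725)])
(array([ 512.2, -184.4,  295.9]), [np.float64(29.091522926664496), np.float64(29.091522926664563)])
bar [ 449.1 -151.8  329. ] [ 468.8 -214.9  329. ] [-0.  -0.7 -2.8]
```

```bash
python3 -m creep '[[[0,0,-0.04,0,0,0,1],[0,0,-0.07,0,0,0,1],[0.03,0.009,0,0,0,0,1],[0.06,0.018,0,0,0,0,1],[0.08,0.024,0,0,0,0,1],[0.09,0.027,0,0,0,0,1],[0.09,0.027,0,0,0,0,1],[0.08,0.024,0,0,0,0,1]]]';python3 -m creep '[[[0.06,0.018,0,0,0,0,1],[0.037,0.011,0,0,0,0,1],[0,0,0,0,0,0,1],[0,0,0,0,0,0,1],[0,0,0,0,0,0,1],[0,0,0,0,0,0,1]]]'; python3 - <<'E'
from h import *
im=arm.camera("wrist")
a=arm.camera("scene")[90:230,150:290,::-1]
cv2.imwrite("pics/s6.png",np.hstack([cv2.resize(a,(288,384)),im[:,:,::-1]]))
E
```

```text
time_s: 10.15
tool_pos: [532.7, -187.8, 294.0]
tool_rot: [-1.857, -2.534, 0.0]
contact_force: [-0.0, 0.6, -2.1]
finger_gap: 0.116
grip_force: 58.7
time_s: 10.9
tool_pos: [546.0, -183.9, 294.3]
tool_rot: [1.858, 2.533, 0.0]
contact_force: [0.7, -0.1, -3.1]
finger_gap: 0.115
grip_force: 58.7
```

View pics/s6.png

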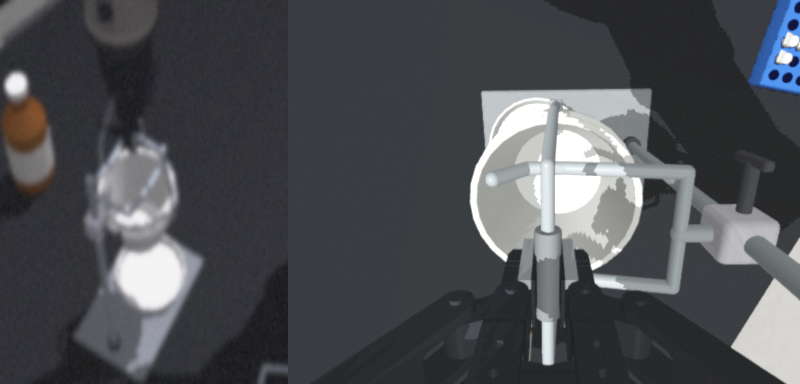

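The crossbar now lies over the prongs just past the upturned tips (far prong (545,168)). I'll lower quickly for 30 mm, then feel for contact in small steps.

```bash
python3 -m creep '[[[0,0,-0.03,0,0,0,1],[0,0,-0.05,0,0,0,1],[0,0,-0.05,0,0,0,1],[0,0,-0.04,0,0,0,1],[0,0,-0.03,0,0,0,1],[0,0,0,0,0,0,1],[0,0,0,0,0,0,1]]]'; for i in 1 2; do python3 -m creep '[[[0,0,-0.007,0,0,0,1],[0,0,-0.007,0,0,0,1],[0,0,0,0,0,0,1]]]'|egrep 'pos|contact'; done
```

```text
time_s: 11.88
tool_pos: [546.2, -184.0, 264.3]
tool_rot: [1.858, 2.533, 0.0]
contact_force: [0.7, -0.6, -2.4]
finger_gap: 0.117
grip_force: 58.7
tool_pos: [546.1, -183.9, 262.0]
contact_force: [-0.8, -1.0, -2.8]
tool_pos: [546.1, -183.9, 259.8]
contact_force: [0.1, 0.2, -3.1]
```

```bash
python3 -m creep '[[[0,0,-0.007,0,0,0,1],[0,0,-0.007,0,0,0,1],[0,0,-0.007,0,0,0,1],[0,0,0,0,0,0,1]]]'|egrep 'pos|contact'; for i in 1 2; do python3 -m creep '[[[0,0,-0.007,0,0,0,1],[0,0,-0.007,0,0,0,1],[0,0,0,0,0,0,1]]]'|egrep 'pos|contact'; done
```

```text
tool_pos: [546.1, -183.9, 256.7]
contact_force: [0.7, -0.1, -2.5]
tool_pos: [546.1, -183.8, 254.6]
contact_force: [-0.4, 1.0, -2.0]
tool_pos: [546.1, -183.9, 252.5]
contact_force: [-0.1, 0.3, -3.2]
```

```bash
for i in 1 2 3; do python3 -m creep '[[[0,0,-0.007,0,0,0,1],[0,0,0,0,0,0,1]]]'|egrep 'pos|contact'; done
```

```text
tool_pos: [546.1, -183.8, 251.5]
contact_force: [0.1, 0.7, -2.3]
tool_pos: [546.1, -183.9, 250.4]
contact_force: [-0.8, -1.0, -2.7]
tool_pos: [546.1, -183.9, 249.4]
contact_force: [0.2, -0.1, -3.2]
```

```bash
for i in 1 2 3; do python3 -m creep '[[[0,0,-0.007,0,0,0,1],[0,0,0,0,0,0,1]]]'|egrep 'pos|contact'; done
```

```text
tool_pos: [546.1, -183.9, 248.3]
contact_force: [-0.5, -1.2, -2.2]
tool_pos: [546.2, -184.0, 247.6]
contact_force: [-0.9, 1.2, 2.3]
tool_pos: [546.4, -184.0, 247.2]
contact_force: [-6.1, 3.1, 13.3]
```

The hook has taken the weight: the force went from -2.2 to +13 N at TCP z≈247.5. I'll back off slightly to unload, then open a little.

```bash
python3 -m creep '[[[0,0,0.005,0,0,0,1],[0,0,0,0,0,0,1]]]' 20|egrep 'pos|contact'; python3 -m creep '[[[0,0,0,0,0,0,0.6],[0,0,0,0,0,0,0.5],[0,0,0,0,0,0,0.4],[0,0,0,0,0,0,0.3],[0,0,0,0,0,0,0.2],[0,0,0,0,0,0,0.2]]]'; python3 - <<'E'
from h import *
im=arm.camera("wrist")
a=arm.camera("scene")[90:230,150:290,::-1]
cv2.imwrite("pics/s7.png",np.hstack([cv2.resize(a,(288,384)),im[:,:,::-1]]))
E
```

```text
tool_pos: [546.3, -184.0, 247.5]
contact_force: [-3.3, 1.3, 6.6]
time_s: 16.38
tool_pos: [546.1, -183.9, 247.1]
tool_rot: [-1.858, -2.533, 0.0]
contact_force: [-1.0, -0.1, 0.6]
finger_gap: 0.399
grip_force: 0.0
```

View pics/s7.png

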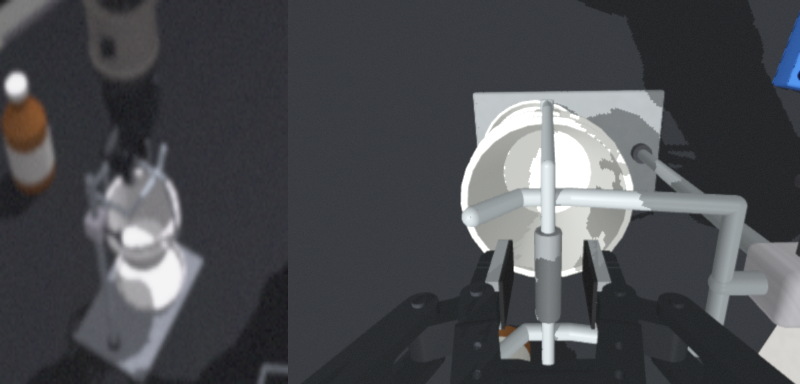

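The crossbar at (547,200) rests in the cradle across both prongs and the fingers are clear. Retreating straight up, then waiting, with before/after image checks done numerically.

```bash
python3 -m creep '[[[0,0,0.04,0,0,0,0.2],[0,0,0.08,0,0,0,0.2],[0,0,0.12,0,0,0,0.2],[0,0,0.2,0,0,0,0.2],[0,0,0.2,0,0,0,0.2],[0,0,0.2,0,0,0,0.2],[-0.2,-0.06,0.1,0,0,0,0.2],[-0.3,0,0,0,0,0,0.2]]]'; python3 -c "
from h import *
np.save('f1.npy',arm.camera('scene'))"
for i in 1 2 3; do python3 -m creep '[[[0,0,0,0,0,0,0.2],[0,0,0,0,0,0,0.2],[0,0,0,0,0,0,0.2],[0,0,0,0,0,0,0.2],[0,0,0,0,0,0,0.2],[0,0,0,0,0,0,0.2],[0,0,0,0,0,0,0.2],[0,0,0,0,0,0,0.2]]]' >/dev/null; python3 - <<'E'
from h import *
np.set_printoptions(precision=1,suppress=True)
g=arm.camera("scene");f=np.load("f1.npy");np.save("f1.npy",g)
d=np.abs(g.astype(int)-f).max(2)
m=(g.min(2)>110).astype(np.uint8);m[:,:185]=0;m[:,255:]=0;m[:120]=0;m[235:]=0
M=cv2.moments(m[:172],True)
print("moved px",(d[120:240,185:255]>40).sum(),"white ctr",M["m10"]/M["m00"],M["m01"]/M["m00"],M["m00"],arm.sense()["time_s"])
# expected: rim centre of a pail hanging upright, crossbar z 266.5
for z in(180.5,100.5): print(proj(C["scene"],np.array([546,-184,z])))
E
done
```

```text
time_s: 17.48
tool_pos: [471.1, -194.0, 389.9]
tool_rot: [1.858, 2.53, -0.0]
contact_force: [-0.5, -0.5, 0.2]
finger_gap: 0.398
grip_force: 0.0
moved px 0 white ctr 216.04221251819504 161.92867540029113 687.0 18.575
[217.8 164.9]
[219.6 178.9]
moved px 0 white ctr 216.04624277456648 161.79624277456648 692.0 19.625
[217.8 164.9]
[219.6 178.9]
moved px 0 white ctr 216.01445086705203 161.85260115606937 692.0 20.675
[217.8 164.9]
[219.6 178.9]
```

The pail is still and where an upright pail hanging on the hook should be. Handing in.

```bash
python3 -c "
from cell import arm
print(arm.hand_in())"
```

```text
the job is handed in; nothing more can be done
None
```

The top pail is hanging by its handle across both prongs of the hook over the drip dish, upright and still with the gripper clear, and the job was handed in at about 21 s; the two other pails stayed in place when it was lifted out, and the arm stayed clear of the tube rack, tip box and bottle, though I did not re-image them at the end.

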